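Scan the tall canister's code on the folding counter

TASK

Pick up the handheld code scanner and aim it at the code label on the lid of the tall, narrow canister: hold it level and steady for two seconds with its window straight above the label, about 8 cm away. Then set it down gently on the cork mat, right way up and with neither end hanging over the mat's edge. Do not scan the short, wide canister, and leave both canisters standing where they are.

Things in the scene. Friction and masses are not known exactly. Their poses are not given: they have to be found in the camera images.
- scanner: Grey code scanner, 0.22 kg, x -84 to 91 mm. Origin on underside near centre of mass; x to the head, z up. Handle bar 28 mm wide, z 14 to 40, grip from above at x -55 to 30. Head x 39 to 91, 46 wide, z 0 to 40, black top; scan window in its underside, centre (65, 0, 0) mm, looks along -z. Rear foot at z 0. Always on, no trigger; reads at any turn about vertical. Starts lying level.
- tall_label (a point): Centre of the code label (white 44 mm square with dark blocks) on top of the lid of the tall, narrow canister: clear plastic with wooden clothes pegs inside and a grey lid, 80 mm in diameter, 150 mm high, loose, upright. The point is the centre of the lid's top face; z up.
- short_label (a point): Centre of the same kind of label on the lid of the short, wide canister: clear plastic with white tablets inside and a grey lid, 110 mm in diameter, 85 mm high, loose, upright. The point is the centre of the lid's top face; z up.
- mat: Cork mat fixed on the counter, 250 mm (x) by 130 mm (y), 4 mm thick. Origin at the centre of its underside, on the counter; its x axis runs along the long side.
Mind the look-alikes: they are no part of the job. Leave any purple look-alike of the part that bears short_label alone.

How it is judged:
On the way:
1. scanner held still and level (12 degrees) for 1 s, its window 40 to 120 mm above the tall canister's label and within 18 mm of it along and across the scanner (x of tall_label in the frame of scanner between 0.047 and 0.083 m and y of tall_label in the frame of scanner between -0.018 and 0.018 m and z of tall_label in the frame of scanner between -0.12 and -0.04 m and angle between scanner's own z axis and vertical below 0.21 rad and linear speed of scanner below 0.025 m/s and angular speed of scanner below 0.2 rad/s), for 1 s.
At the end, for the whole second after the job is handed in: The scanner lies released, at rest, flat (6 degrees) and right way up on the mat, its origin within 40 mm along and 45 mm across of the mat's centre, its length within 31 degrees of the mat's long side, either way round; both canisters stand upright within 30 mm of their start (x of scanner in the frame of mat between -0.04 and 0.04 m and y of scanner in the frame of mat between -0.045 and 0.045 m and z of scanner in the frame of mat between 0 and 0.008 m and angle between the x axis of scanner and the x axis of mat, either way round below 0.55 rad and angle between each of scanner, tall_label, short_label's own z axis and vertical below 0.1 rad and linear speed of scanner below 0.02 m/s and distance of each of tall_label, short_label from where it was at the start of the episode below 0.03 m); the robot touches nothing.
It fails at once if the short canister is scanned: the scanner pauses with its window 40 to 120 mm above that label and within 18 mm of it (x of short_label in the frame of scanner between 0.047 and 0.083 m and y of short_label in the frame of scanner between -0.018 and 0.018 m and z of short_label in the frame of scanner between -0.12 and -0.04 m and angle between scanner's own z axis and vertical below 0.21 rad and linear speed of scanner below 0.025 m/s).
It fails at once if a canister is shoved more than 30 mm or tipped more than about 11 degrees (distance of any of tall_label, short_label from where it was at the start of the episode above 0.03 m or angle between any of tall_label, short_label's own z axis and vertical above 0.2 rad).
It fails at once if the scanner is dropped: falling free of the fingers faster than 0.7 m/s (a drop of about 25 mm) (contact force between the fingers and scanner below 0.05 N and linear speed of scanner above 0.7 m/s).
It also fails if it takes over 51 s, if anything falls off the work surface, if the arm or the gripper's body presses on something with over 40 N, if the wrist force passes 120 N, or if a joint passes its speed limit or range.

ROBOT

A 6-joint arm with a two-finger parallel gripper is mounted at the origin on the work surface. World frame = base frame: x ahead of the robot, y to its left, z up, the work surface at z = 0. Lengths are in m, angles in rad, forces in N, time in s.
With the tool pointing down it reaches from about 0.325 to 0.9 m from the base axis. Payload 3.5 kg.
Tool frame: the origin (TCP) lies on the centre line of the jaws, within the pads' length; the fingertips stand r.tcp_to_tips ahead of it and the grasp point (between the pads) lies 6 mm ahead of it (r.tcp_to_tips is the distance from the TCP to the fingertips, in m); x points along the fingers, z is the direction in which the jaws open and shut, and the axes are right-handed (so a half turn about x gives the same grasp; the last joint's range is limited). The gripper opens to 85 mm and grips with 20 to 120 N. Pads are 22 mm wide; open, the fingers measure 114 mm over their backs; the gripper's body (76 mm by 85 mm) begins 54 mm behind the grasp point. The pads swing forward as they close: fully open they stand 13 mm farther back than shut.
Start: joints at [-1.219, 0.276, -0.026, 1.268, 0, 1.467], TCP at [0.275, -0.561, 0.256] pointing down, gripper open.
Joint ranges: [-3.12, 3.12], [-0.85, 1.88], [-1.08, 1.24], [-1.95, 2.15], [-1.57, 1.53], [-3.14, 3.14]. Speed limits (rad/s): [2.57, 2.57, 3.14, 3.14, 3.14, 3.14].

INTERFACE

Orientations are given as a unit quaternion [x, y, z, w].
In Python, from station import r gives the robot as it stands.
- The arm moves only by the tool move_arm, never from a script. Its argument "series" is one flat list of numbers, 7 for each row, row after row: the turn, a rotation vector about the tool's x, y, z in rad, then the shift along the tool's x, y, z in m, then the gripper command: -1 is shut, 1 is fully open, values between are in proportion. In form: [rx, ry, rz, tx, ty, tz, claw, rx, ry, rz, tx, ty, tz, claw, ...]. A call has 1 to 12 rows; each row is the pose to reach, as a shift and turn from the pose commanded when the call began, along the tool's axes at that moment; what a row does not reach only later rows make up. A row lasts 1/8 s, in which the tool goes at most 62.5 mm and 10.7 degrees, less where a joint would pass 70% of its speed; a pose out of reach is approached as far as the arm can. A call with a gripper value outside its range is refused whole. The fingers move at their own pace and stop on an object; "squeeze" is the grip in N (left out, the last holds). Time passes only in rows, so rows that repeat a pose let the fingers close. It gives the time, the measured TCP pose, the force and the opening at its end, in the units of the state.
- r.observe(): the state, without advancing time (a new reading comes with each control period).
- r.grab_frame(name): name is "scene" or "top" or "wrist"; returns (picture, depth): 480x640x3 uint8, blue, green, red; 480x640 float32, m along the optical axis (not along the pixel's ray), 0 where there is no reading.
- r.camera_info(name): a dict with "intrinsics" (3x3 intrinsics, pixels), "k1" (the pictures are not rectified: a ray, as slopes to the right and down, at radius r is drawn at 1 + k1 r^2 times it, then the intrinsics apply), "cam_to_world" (4x4, takes a point from camera to world coordinates). Camera axes: x right, y down, z forward; pixel columns grow to the right and rows downward; lengths in m; the calibration is good to about 2 mm. A picture is of the moment at which its call begins: read the wrist's pose just before it. camera_info takes no time and is no camera call; for the wrist camera it gives the pose at the moment of the call.
- r.finish_job(): hands the job in, once; it reports no verdict.
The state is a dict: "time_s": time; "joint_positions": joint angles; "joint_velocities": joint speeds; "tau": joint torques, N m; "tool_pos": TCP position; "tcp_rot": TCP orientation; "wrist_force": force on the tool from outside, world axes, zero at the start; "moment": the same for the moment, N m; "gripper_width": finger opening in m.
Only numpy, scipy, OpenCV 4.12 (cv2) and the standard library are available. Lean on these libraries where they do the work, as an engineer would, in place of code of your own. Each camera call takes 0.05 s, during which the arm holds its last target. There are 200 camera calls.

## Working session

There is one attempt and no reset: what is moved stays moved. The work goes in short steps, Python scripts to look and compute and a tool call to move; the robot and the scene stay as the last step left them, time stands still between calls to the robot, and variables do not carry over. Pictures are saved under pics/ and viewed, about 8 in all and at most 12, crops included, and the job is handed in when it is done.

Besides the shell and the picture viewer there is one more tool, called after "Emit:" as a command line: name --argument value ..., lists and objects as JSON in quotes. move_arm: Moves the arm, as the interface text tells. Its arguments: {"type":"object","properties":{"series":{"type":"array"},"squeeze":{"type":"number"}},"required":["series"]}

```bash
ls; mkdir -p pics; cat > h.py <<'E'
import numpy as np,cv2
from station import r
def save(cam,name):
    info=r.camera_info(cam); p,d=r.grab_frame(cam); cv2.imwrite(f'pics/{name}.png',p)
    np.savez(f'pics/{name}.npz',p=p,d=d,K=info['intrinsics'],k1=info['k1'],T=info['cam_to_world']); return p,d
def load(n): return np.load(f'pics/{n}.npz')
def world(f,u,v,z=None,win=1):
    """pixel -> world by depth, or by plane z"""
    K=np.array(f['K']);T=np.array(f['T'])
    xy=cv2.undistortPoints(np.array([[[u,v]]],float),K,np.array([float(f['k1']),0,0,0,0]))[0,0]
    ray=np.array([*xy,1.])
    if z is None:
        w=f['d'][int(v)-win:int(v)+win+1,int(u)-win:int(u)+win+1]; w=w[w>0]; s=np.median(w)
    else:
        q=T[:3,:3]@ray; s=(z-T[2,3])/q[2]
    return T[:3,:3]@(ray*s)+T[:3,3]
E
python3 - <<'E'
from h import *
print(r.observe()['tool_pos'],r.observe()['tcp_rot'],r.tcp_to_tips)
save('top','top0');save('scene','scene0')
print(r.camera_info('top'))
E
```

```text
pics
[ 0.27427519 -0.56081547  0.25514313] [ 0.37490689  0.60045422 -0.37393646  0.5992254 ] 0.025
{'intrinsics': array([[611.05421922,   0.        , 319.3491295 ],
       [  0.        , 611.05421922, 230.06419733],
       [  0.        ,   0.        ,   1.        ]]), 'k1': -0.13505997621300006, 'cam_to_world': array([[-0.00943145, -0.99493219,  0.10010491,  0.50671304],
       [-0.99990423,  0.00836961, -0.01102201,  0.0177521 ],
       [ 0.01012831, -0.10019928, -0.99491584,  1.19105622],
       [ 0.        ,  0.        ,  0.        ,  1.        ]])}
```

View pics/top0.png

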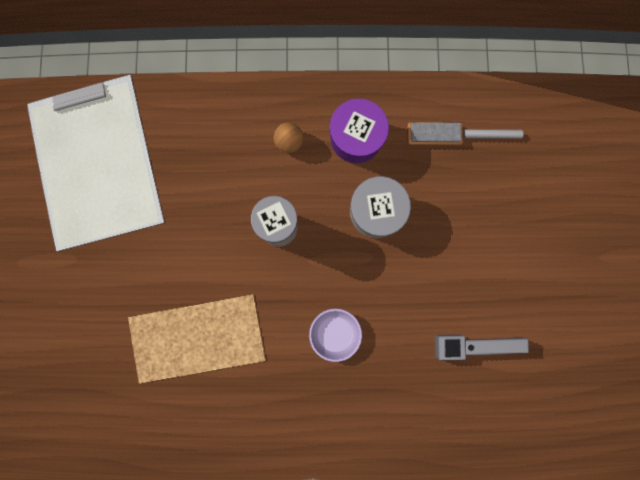

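View pics/scene0.png

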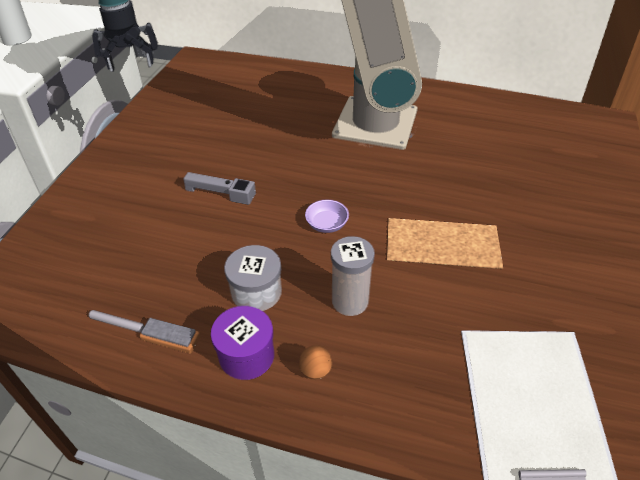

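The top view shows these candidates:
- **Scanner:** the grey scanner is at (482,347), with its black-topped head at (453,348). The look-alike is a brush at (465,133).
- **Canisters:** the tall one is at (274,219) and the short one at (380,207). The purple look-alike is at (359,128).
- **Mat:** it is at (197,339). The bowl and the clipboard are not mats.

I'll check the choice in one close crop.

```bash
python3 - <<'E'
from h import *
f=load('top0'); p=f['p']
a=cv2.resize(p[315:380,425:540],None,fx=6,fy=6,interpolation=cv2.INTER_CUBIC)
b=cv2.resize(p[190:250,240:310],None,fx=5,fy=5,interpolation=cv2.INTER_CUBIC)[:,:350]
c=np.zeros((600,800,3),np.uint8); c[:390,:690]=a; c[:0]=0
b2=cv2.resize(b,(245,210)); c[390:600,:245]=b2
cv2.imwrite('pics/crop0.png',c)
for n,u,v,z in [('head',453,348,.04),('tail',528,346,.04),('tall',274,219,.15),('short',380,206,.085),
  ('m1',129,317,.004),('m2',255,296,.004),('m3',265,362,.004),('m4',138,382,.004),('bowl',335,335,.04)]:
    print(n,world(f,u,v,z).round(4),world(f,u,v).round(4))
E
```

```text
head [ 0.3972 -0.2446  0.04  ] [ 0.3973 -0.2444  0.041 ]
tail [ 0.3973 -0.3903  0.04  ] [ 0.3936 -0.4039  0.0016]
tall [0.6312 0.0838 0.15  ] [0.6312 0.0838 0.15  ]
short [ 0.6614 -0.106   0.085 ] [ 0.6612 -0.1059  0.086 ]
m1 [0.4589 0.3775 0.004 ] [0.4589 0.3776 0.0037]
m2 [0.4989 0.1304 0.004 ] [ 0.4989  0.1308 -0.0007]
m3 [0.372  0.1115 0.004 ] [0.3716 0.1118 0.0005]
m4 [0.333  0.3591 0.004 ] [0.3326 0.3598 0.0013]
bowl [ 0.4252 -0.0224  0.04  ] [ 0.4226 -0.0236  0.0044]
```

View pics/crop0.png

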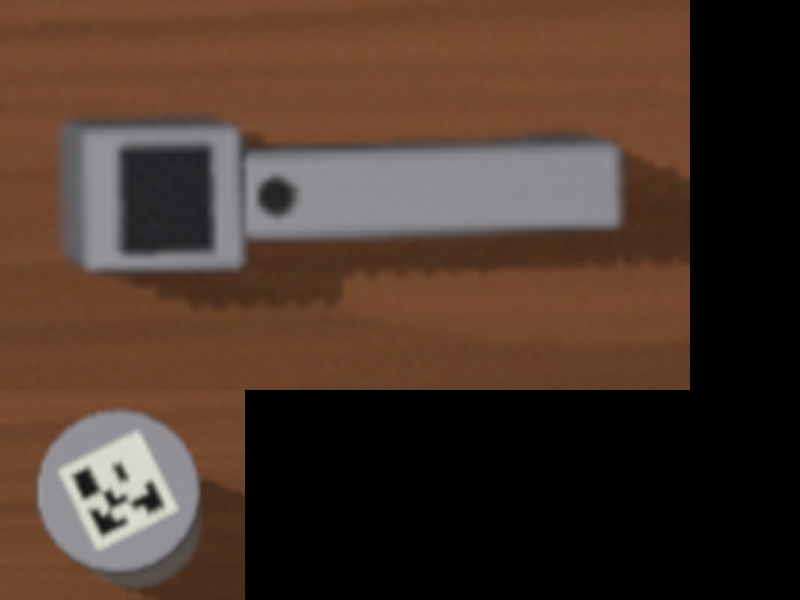

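```bash
cat >> h.py <<'E'
from scipy.spatial.transform import Rotation as R
def rel(pos,yaw):
    """relative turn+shift to TCP pos with tool x down and tool z at world yaw (mod pi, nearest)"""
    o=r.observe(); R0=R.from_quat(o['tcp_rot']); best=None
    for k in (0,np.pi):
        z=np.array([np.cos(yaw+k),np.sin(yaw+k),0]); x=np.array([0,0,-1.]); M=R.from_matrix(np.c_[x,np.cross(z,x),z])
        rv=(R0.inv()*M).as_rotvec()
        if best is None or np.linalg.norm(rv)<np.linalg.norm(best): best=rv
    return best.round(4),(R0.inv().apply(np.array(pos)-o['tool_pos'])).round(4)
def toolyaw(): 
    z=R.from_quat(r.observe()['tcp_rot']).as_matrix()[:,2]; return np.arctan2(z[1],z[0])
E
python3 - <<'E'
from h import *
f=load('top0')
h=world(f,438.3,347.5,.04);t=world(f,528,345.7,.04);n=world(f,465.7,346.8,.04)
ax=h-t;print(h,t,n,np.linalg.norm(ax)); ax/=np.linalg.norm(ax)
O=(h-.091*ax+t+.084*ax)/2; yaw=np.arctan2(ax[1],ax[0]); print('origin',O,'yaw',np.degrees(yaw), 'n',(n-O)@ax)
print(R.from_quat(r.observe()['tcp_rot']).as_matrix().round(3),np.degrees(toolyaw()))
G=O+0*ax
for z in (.13,.034): print(z,rel([G[0],G[1],z],yaw+np.pi/2))
m=np.array([world(f,*q,.004) for q in [(129,317),(255,296),(265,362),(138,382)]]);d=(m[0]-m[1]+m[3]-m[2]);print('mat',m.mean(0),np.degrees(np.arctan2(d[1],d[0])),np.linalg.norm(d)/2)
E
```

```text
[ 0.39875078 -0.21654794  0.04      ] [ 0.39783913 -0.39031813  0.04      ] [ 0.39891474 -0.26896421  0.04      ] 0.1737725852460941
origin [ 0.3982766  -0.30693299  0.04      ] yaw 89.69941204677293 n 0.037971596701411724
[[-0.001  0.898  0.439]
 [ 0.002  0.439 -0.898]
 [-1.     0.    -0.002]] -63.94308999836908
0.13 (array([-1.1108, -0.0017, -0.0013]), array([ 0.1257,  0.2229, -0.1734]))
0.034 (array([-1.1108, -0.0017, -0.0013]), array([ 0.2217,  0.2229, -0.1732]))
mat [0.41570395 0.24460556 0.004     ] 99.08150710425792 0.2504510077331647
```

Emit:
move_arm --series '[-0.18,0,0,0.02,0.037,-0.029,1,-0.36,0,0,0.04,0.074,-0.058,1,-0.54,-0.001,0,0.06,0.111,-0.087,1,-0.72,-0.001,-0.001,0.08,0.148,-0.116,1,-0.9,-0.001,-0.001,0.1,0.185,-0.145,1,-1.05,-0.002,-0.001,0.12,0.215,-0.168,1,-1.111,-0.002,-0.001,0.126,0.223,-0.173,1,-1.111,-0.002,-0.001,0.126,0.223,-0.173,1,-1.111,-0.002,-0.001,0.126,0.223,-0.173,1,-1.111,-0.002,-0.001,0.126,0.223,-0.173,1]'

```text
time_s: 1.35
tool_pos: [0.399, -0.3091, 0.1309]
tcp_rot: [0.001, 0.706, -0.003, 0.708]
wrist_force: [0.2, 0.2, -0.0]
gripper_width: 0.0854
```

```bash
python3 - <<'E'
from h import *
o=r.observe();print(o['time_s'],o['tool_pos'],o['joint_positions'].round(3),np.degrees(toolyaw()))
save('wrist','w1')
print(rel([.3983,-.3069,.034],np.pi-.005))
f=load('w1');T=f['T'];K=f['K']
for q in ([.3983,-.3069,.04],[.3988,-.2165,.04],[.3978,-.3903,.04]):
    c=np.linalg.inv(T)@np.r_[q,1];print(cv2.projectPoints(c[None,:3],np.zeros(3),np.zeros(3),K,np.array([float(f['k1']),0,0,0,0]))[0])
E
```

```text
1.35 [ 0.39895025 -0.30911463  0.13085298] [-0.787  0.166 -0.449  0.952 -0.001  0.79 ] -0.37939049319649
(array([-0.0015,  0.0019,  0.0026]), array([ 0.0968,  0.0024, -0.0008]))
[[[311.49435737 248.83518102]]]
[[[311.13743118  94.70517208]]]
[[[311.71015589 362.61568266]]]
```

View pics/w1.png

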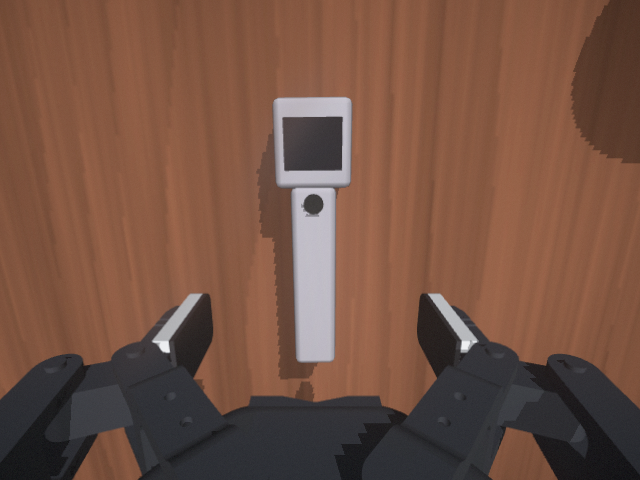

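Emit:
move_arm --series '[0,0.002,0.002,0.03,0.002,-0.001,1,0,0.002,0.002,0.06,0.002,-0.001,1,0,0.002,0.002,0.08,0.002,-0.001,1,0,0.002,0.002,0.093,0.002,-0.001,1,0,0.002,0.002,0.093,0.002,-0.001,1,0,0.002,0.002,0.093,0.002,-0.001,-1,0,0.002,0.002,0.093,0.002,-0.001,-1,0,0.002,0.002,0.093,0.002,-0.001,-1,0,0.002,0.002,0.093,0.002,-0.001,-1,0,0.002,0.002,0.093,0.002,-0.001,-1,0,0.002,0.002,0.093,0.002,-0.001,-1]' --squeeze 50

```text
time_s: 2.78
tool_pos: [0.3987, -0.3068, 0.0381]
tcp_rot: [0.001, 0.707, -0.002, 0.707]
wrist_force: [0.9, 0.3, 5.4]
gripper_width: 0.027
```

Emit:
move_arm --series '[0,0,0,-0.015,0,0,-1,0,0,0,-0.04,0,0,-1,0,0,0,-0.08,0,0,-1,0,0,0,-0.12,0,0,-1,0,0,0,-0.16,0,0,-1,0,0,0,-0.2,0,0,-1,0,0,0,-0.227,0,0,-1,0,0,0,-0.227,0,0,-1,0,0,0,-0.227,0,0,-1]'

```text
time_s: 3.9
tool_pos: [0.3973, -0.3055, 0.2629]
tcp_rot: [0.003, 0.708, -0.001, 0.706]
wrist_force: [-1.0, -0.1, -2.6]
gripper_width: 0.0271
```

```bash
python3 - <<'E'
from h import *
o=r.observe();print(o['time_s'],o['tool_pos'],o['wrist_force'],o['moment'],o['gripper_width'],np.degrees(toolyaw()))
save('wrist','w2'); save('scene','s2')
f=load('w2');g=load('s2')
a=np.hstack([cv2.resize(f['p'],(400,300)),cv2.resize(g['p'],(400,300))]);cv2.imwrite('pics/c2.png',a)
# head/tail height in wrist depth
# column profile of handle/head heights
for v in (110,140,170,200,220,240,260,280,300): print(v,world(f,313,v).round(4))
print(rel([.6312,.0838-.065,.266],np.pi+.005-.01))
E
```

```text
3.9 [ 0.39732228 -0.30547026  0.26287224] [-0.98028107 -0.06188059 -2.63471472] [0.04354365 0.0101591  0.01149527] 0.02707353698685242 -0.2897618278209148
110 [ 0.3983 -0.2275  0.2662]
140 [ 0.3982 -0.2364  0.2659]
170 [ 0.3982 -0.2458  0.2665]
200 [ 0.3981 -0.2556  0.2662]
220 [ 0.3981 -0.2627  0.2648]
240 [ 0.398  -0.27    0.2642]
260 [ 0.398  -0.2762  0.2675]
280 [ 0.398  -0.2848  0.2647]
300 [ 0.3979 -0.2929  0.2642]
(array([-0.    , -0.0038, -0.003 ]), array([-0.0037,  0.3252,  0.2324]))
```

View pics/c2.png

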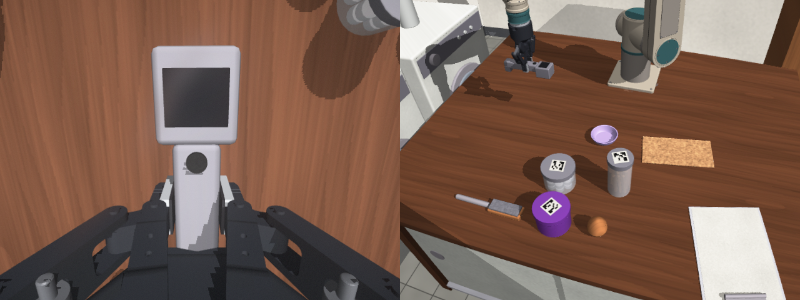

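Wrist picture: the scanner sits level in the jaws, head ahead at (197,95). The scene picture shows it clear of the table. Next I move above the tall canister.

Emit:
move_arm --series '[0,0,0,-0.004,0.03,0.02,-1,0,0,0,-0.004,0.07,0.05,-1,0,0,0,-0.004,0.11,0.08,-1,0,0,0,-0.004,0.15,0.108,-1,0,0,0,-0.004,0.19,0.136,-1,0,0,0,-0.004,0.23,0.164,-1,0,0,0,-0.004,0.27,0.192,-1,0,0,0,-0.004,0.3,0.215,-1,0,-0.002,-0.002,-0.004,0.32,0.229,-1,0,-0.003,-0.003,-0.004,0.327,0.233,-1,0,-0.003,-0.003,-0.004,0.327,0.233,-1,0,-0.003,-0.003,-0.004,0.327,0.233,-1]'

```text
time_s: 5.5
tool_pos: [0.6321, 0.0185, 0.2681]
tcp_rot: [0.001, 0.707, -0.003, 0.708]
wrist_force: [-0.4, -1.2, -2.2]
gripper_width: 0.0269
```

```bash
python3 - <<'E'
from h import *
o=r.observe();print(o['time_s'],o['tool_pos'],o['joint_velocities'].round(3),np.degrees(toolyaw()))
save('scene','s3');save('top','t3')
f=load('t3');p=f['p']
a=np.hstack([cv2.resize(load('s3')['p'][150:350,200:400],(400,400)),cv2.resize(p[130:330,200:400],(400,400))]);cv2.imwrite('pics/c3.png',a)
E
```

```text
5.5 [0.63211457 0.01846929 0.26813886] [-0.005 -0.003  0.002 -0.     0.002  0.001] -0.3607488574062984
```

View pics/c3.png

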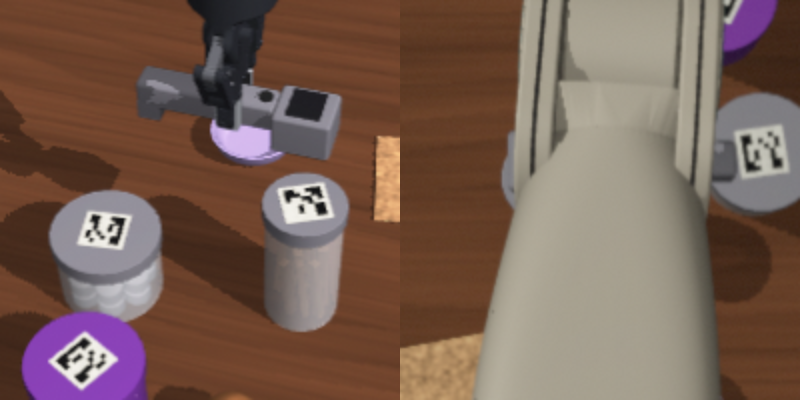

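Emit:
move_arm --series '[0,0,0,0,0.002,0,-1,0,0,0,0,0.002,0,-1,0,0,0,0,0.002,0,-1,0,0,0,0,0.002,0,-1,0,0,0,0,0.002,0,-1,0,0,0,0,0.002,0,-1,0,0,0,0,0.002,0,-1,0,0,0,0,0.002,0,-1,0,0,0,0,0.002,0,-1,0,0,0,0,0.002,0,-1,0,0,0,0,0.002,0,-1,0,0,0,0,0.002,0,-1]'

```text
time_s: 7.1
tool_pos: [0.6328, 0.0215, 0.2681]
tcp_rot: [0.001, 0.706, -0.003, 0.708]
wrist_force: [-0.4, 0.1, -2.7]
gripper_width: 0.0271
```

Emit:
move_arm --series '[0,0,0,0,0,0,-1,0,0,0,0,0,0,-1,0,0,0,0,0,0,-1,0,0,0,0,0,0,-1,0,0,0,0,0,0,-1,0,0,0,0,0,0,-1,0,0,0,0,0,0,-1,0,0,0,0,0,0,-1,0,0,0,0,0,0,-1]'

```text
time_s: 8.22
tool_pos: [0.6328, 0.0215, 0.2682]
tcp_rot: [0.001, 0.706, -0.003, 0.708]
wrist_force: [-0.2, 0.3, -2.1]
gripper_width: 0.0274
```

```bash
python3 - <<'E'
from h import *
f=load('s3');b=world(f,353,202);print('headtop ctr',b)
print('label',world(f,352.5,251))
save('wrist','w3');g=load('w3')
for v in (110,170,200,250): print(v,world(g,313,v).round(4))
o=r.observe();print(o['tool_pos'])
ang=np.radians(99.1)
# place: scanner origin at mat centre, TCP is +2.5mm ahead along scanner x
d=np.array([np.cos(ang),np.sin(ang)]);c=np.array([.4157,.2446])+.0025*d
print(c)
for z in (.268,.06,.0425): print(z,rel([*c,z],ang+np.pi/2))
E
```

```text
headtop ctr [0.63180118 0.08194174 0.27026683]
label [0.63229728 0.08521212 0.15037088]
110 [0.6338 0.0996 0.2703]
170 [0.6337 0.0812 0.271 ]
200 [0.6336 0.0713 0.2705]
250 [0.6335 0.0543 0.2722]
[0.63282833 0.02151867 0.26815411]
[0.4153046  0.24706853]
0.268 (array([-0.1638,  0.0018,  0.003 ]), array([-0.0009,  0.2245, -0.2187]))
0.06 (array([-0.1638,  0.0018,  0.003 ]), array([ 0.2071,  0.225 , -0.2191]))
0.0425 (array([-0.1638,  0.0018,  0.003 ]), array([ 0.2246,  0.2251, -0.2191]))
```

Emit:
move_arm --series '[-0.02,0,0,0,0.025,-0.025,-1,-0.04,0,0,0,0.055,-0.055,-1,-0.06,0,0.001,0,0.085,-0.085,-1,-0.09,0,0.001,0,0.115,-0.115,-1,-0.12,0.001,0.002,0,0.145,-0.145,-1,-0.14,0.001,0.002,0,0.175,-0.173,-1,-0.16,0.002,0.003,0,0.205,-0.2,-1,-0.164,0.002,0.003,0,0.221,-0.216,-1,-0.164,0.002,0.003,0,0.225,-0.219,-1,-0.164,0.002,0.003,0,0.225,-0.219,-1]'

```text
time_s: 9.52
tool_pos: [0.4153, 0.2476, 0.2673]
tcp_rot: [-0.056, 0.705, 0.056, 0.705]
wrist_force: [0.5, -1.4, -2.4]
gripper_width: 0.0271
```

Emit:
move_arm --series '[0,0,0,0.03,0,0,-1,0,0,0,0.07,0,0,-1,0,0,0,0.11,0,0,-1,0,0,0,0.15,0,0,-1,0,0,0,0.18,0,0,-1,0,0,0,0.2,0,0,-1,0,0,0,0.207,0,0,-1,0,0,0,0.207,0,0,-1,0,0,0,0.207,0,0,-1]'

```text
time_s: 10.65
tool_pos: [0.4162, 0.2479, 0.0611]
tcp_rot: [-0.056, 0.704, 0.056, 0.706]
wrist_force: [0.0, -0.1, -2.4]
gripper_width: 0.0272
```

```bash
python3 - <<'E'
from h import *
o=r.observe();print(o['time_s'],o['tool_pos'],o['wrist_force'],np.degrees(toolyaw()))
save('wrist','w4');g=load('w4')
for v in (110,150,200,250): print(v,world(g,313,v).round(4))
print(rel([.4153,.2471,.0415],np.radians(9.1)))
E
```

```text
10.65 [0.4162093  0.24789768 0.06111291] [ 0.01582771 -0.05858151 -2.39619911] 9.08492056336155
110 [0.4044 0.3248 0.0641]
150 [0.4063 0.3129 0.0644]
200 [0.4089 0.2969 0.0635]
250 [0.4116 0.2801 0.0654]
(array([-0.0001,  0.0022, -0.0006]), array([ 0.0197, -0.0007, -0.001 ]))
```

View pics/w4.png

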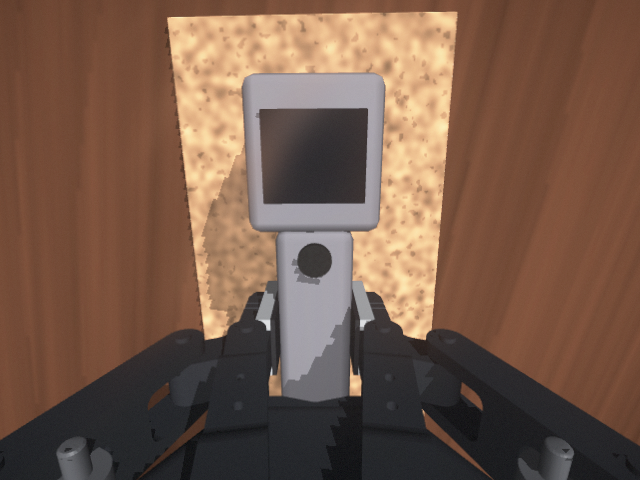

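The scanner is centred over the mat and parallel to it: the head is at (313,150) and the mat edges are at x 170 to 455. The underside is about 20 mm above the mat, so I lower slowly.

Emit:
move_arm --series '[0,0,0,0.006,0,0,-1,0,0,0,0.011,0,0,-1,0,0,0,0.015,0,0,-1,0,0,0,0.017,0,0,-1,0,0,0,0.0185,0,0,-1,0,0,0,0.0195,0,0,-1,0,0,0,0.0195,0,0,-1,0,0,0,0.0195,0,0,-1]'

```text
time_s: 11.7
tool_pos: [0.4147, 0.2475, 0.0421]
tcp_rot: [-0.056, 0.705, 0.056, 0.705]
wrist_force: [-5.4, -2.6, 12.1]
gripper_width: 0.0272
```

Contact is felt (12 N up). I release and retreat.

Emit:
move_arm --series '[0,0,0,0,0,0,-0.2,0,0,0,0,0,0,0.3,0,0,0,0,0,0,0.8,0,0,0,0,0,0,0.8,0,0,0,-0.02,0,0,0.8,0,0,0,-0.06,0,0,0.8,0,0,0,-0.1,0,0,0.8,0,0,0,-0.15,0,0,0.8,0,0,0,-0.2,0,0,0.8,0,0,0,-0.2,0,0,0.8]'

```text
time_s: 12.95
tool_pos: [0.418, 0.249, 0.2454]
tcp_rot: [-0.055, 0.702, 0.057, 0.708]
wrist_force: [0.2, -0.2, -0.0]
gripper_width: 0.0766
```

```bash
python3 - <<'E'
from h import *
o=r.observe();print(o['time_s'],o['tool_pos'],o['wrist_force'])
save('wrist','w5');save('scene','s5')
f=load('w5');g=load('s5')
cv2.imwrite('pics/c5.png',np.hstack([cv2.resize(f['p'],(400,300)),cv2.resize(g['p'],(400,300))]))
for v in range(100,340,30): print(v,world(f,313,v).round(4))
E
```

```text
12.95 [0.41804393 0.24896283 0.24536299] [ 0.16515129 -0.19894959 -0.0159594 ]
100 [0.4029 0.3533 0.0032]
130 [0.4073 0.3248 0.0449]
160 [0.4114 0.2994 0.0445]
190 [0.4156 0.273  0.0462]
220 [0.4202 0.2448 0.044 ]
250 [0.4248 0.2156 0.0443]
280 [0.4298 0.1846 0.0435]
310 [0.4385 0.1317 0.0042]
```

View pics/c5.png

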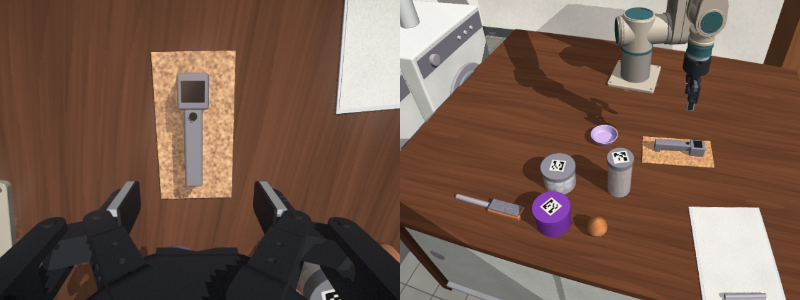

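```bash
python3 -c "
from station import r
print(r.finish_job())"
```

```text
the job is handed in; nothing more can be done
None
```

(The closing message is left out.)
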